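# Find the heavy side of a crank flywheel and hold it down

### The arm

A 6-joint arm with a two-finger parallel gripper is mounted at the origin on a cart in front of the work surface, level with it; the furniture and walls round the work are solid. World frame = base frame: x ahead of the robot, y to its left, z up, the work surface at z = 0. Lengths are in m, angles in degrees, forces in N, time in s.
With the tool pointing down it reaches from about 0.4 to 0.825 m from the base axis. Payload 7 kg.
Tool frame: the origin (TCP) lies at the very end of the fingers, on their centre line; the grasp point (between the pads) lies 19 mm behind it (ctrl.grip_point_offset is the distance from the TCP to the grasp point, in m); x points along the fingers, z is the direction in which the jaws open and shut, and the axes are right-handed (so a half turn about x gives the same grasp; the last joint's range is limited). The gripper opens to 88 mm and grips with 3 to 60 N. Pads are 19 mm wide; open, the fingers measure 130 mm over their backs; the gripper's body (78 mm by 193 mm) begins 47 mm behind the grasp point.
Start: joints at [-54.139, 20.546, 0.682, 0, -70.136, -16.507], TCP at [0.224, -0.637, 0.227] pointing down, gripper open.
Joint ranges: [-176.03, 176.03], [-82.01, 121.73], [-58.28, 71.71], [-173.87, 95.51], [-174.79, -0.11], [-173.66, 173.66]. Speed limits (degrees/s): [136.94, 136.94, 172.46, 180, 180, 180].

### API

Orientations are given as [roll, pitch, yaw] about the fixed x, y, z axes, in that order (R = Rz(yaw) Ry(pitch) Rx(roll)).
In Python, from plant import get_obs, snapshot, calibration, close_job, ctrl gives the robot as it stands.
- The arm moves only by the tool move_arm, never from a script. Its argument "commands" is a list that holds one entry, the list of rows, each a list of 4 numbers: the shift along the tool's x, y, z in cm, then the turn about the tool's x in rad. In form: [[[dx, dy, dz, spin], ...]]. A call has 1 to 8 rows; each row shifts and turns the commanded pose from where the row before left it, along the tool's axes as they then stand; what a row does not reach is not made up. A row lasts 1/10 s, in which the tool goes at most 50 mm and 8.59 degrees, less where a joint would pass 70% of its speed; a pose out of reach is approached as far as the arm can. A call with a gripper value outside its range is refused whole. "jaw" is the finger opening in cm, from 0 to 8.76, set as the call begins (left out, the last holds). The fingers move at their own pace and stop on an object; the grip force is fixed at half the most. Time passes only in rows, so rows that do not move let the fingers close. It gives the time, the measured TCP pose, the force and the opening at its end, in the units of the state.
- get_obs(): the state, without advancing time (a new reading comes with each control period).
- snapshot(name): name is "scene" or "top" or "wrist"; returns (picture, depth): 400x640x3 uint8, red, green, blue; 400x640 float32, m along the optical axis (not along the pixel's ray), 0 where there is no reading.
- calibration(name): a dict with "mtx" (3x3 intrinsics, pixels), "T" (4x4, takes a point from camera to world coordinates); the wrist camera has in their place "tool_from_camera" (4x4, takes a point from camera to tool coordinates, whose origin is the TCP and whose axes are the tool frame's). Camera axes: x right, y up, looking along -z (the intrinsics and any distortion apply to the point x, -y, -z); pixel columns grow to the right and rows downward; lengths in m; the calibration is good to about 2 mm. The wrist camera is an equidistant fisheye: a pixel r from the principal point sees the ray r / f radians off the axis. A picture is of the moment at which its call begins: read the wrist's pose just before it. calibration takes no time and is no camera call.
- close_job(): hands the job in, once; it reports no verdict.
The state is a dict: "clock": time; "joint_pos": joint angles; "qvel": joint speeds; "tau": joint torques, N m; "tool_pos": TCP position; "orientation": TCP orientation; "force": force on the tool from outside, world axes, zero at the start; "moment": the same for the moment, N m; "opening": finger opening in m.
Only numpy, scipy, OpenCV 4.12 (cv2) and the standard library are available. Lean on these libraries where they do the work, as an engineer would, in place of code of your own. Each camera call takes 0.05 s, during which the arm holds its last target. There are 200 camera calls.

### The job

The cast flywheel on the bearing stand is heavier on one side, which cannot be seen, and the drag of its sealed bearings keeps it standing wherever it is left. Turn it by its crank handle, half a turn or more, feel from the push it takes where the heavy side lies, then bring the heavy side straight down to the bottom, so that the light side on top can be fitted with trim screws. Finish while still gripping the handle and holding the wheel still, heavy side down; do not let go, and leave the other things on the bench where they are.

Things in the scene. Friction and masses are not known exactly. Their poses are not given: they have to be found in the camera images.
- stand: Bearing stand fixed to the bench: aluminium base plate 150 x 180 x 12 mm, two grey uprights at y = -8 and +62 mm, each with a dark pillow-block bearing whose top is at z = 157 mm (grease nipple to 163 mm). Origin: centre of the base's underside; x, y along the plate, z up. The axle is level, along the stand's y; the flywheel overhangs at the -y (right) end.
- axle (a point): Centre of the flywheel, on its axle, 52 mm to the -y side of the stand's origin and 130 mm above the bench; axes as the stand's (y along the axle). Plain steel wheel, radius 75 mm, rim 22 mm wide (along the axle), five spokes. The bearings' drag is about 0.30 N m either way (5.8 N at the crank handle), nearly the same at any speed.
- handle (a point): Middle of the place to grip on the black crank handle: a sleeve 24 mm thick and 84 mm long that spins freely on its pin, parallel to the axle, at radius 52 mm from it. This point is 83 mm to the -y side of the wheel's middle; the sleeve reaches from 27 to 111 mm, then a washer to 118 mm. It turns with the wheel and stays level. Pinch it from above; it can be carried all the way round with the hand pointing down.
- low_point (a point): Fixed point inside the bottom of the rim, 65 mm straight below the axle: the heavy spot, hidden in the rim at radius 65 mm, must come here. Its angle on the wheel differs from wheel to wheel and has nothing to do with the handle. It pulls with up to 0.22 to 0.29 N m (4.2 to 5.6 N at the handle); the rest of wheel and handle is light and near balance (0.01 N m).
- wheel (a joint): Turning angle of the flywheel in rad, no stops; at 0 the handle stands straight above the axle, positive carries the handle from there toward the stand's +x. The push needed is the drag, plus the heavy side's pull while that side is being raised, less it while it sinks; the pull is greatest with the heavy side level with the axle, none when it is at top or bottom.
- marker: Paint marker 135 x 18 x 16 mm, lying before the stand; bystander.
- screw_cup: Small steel cup, 45 mm across, 18 mm high, behind the stand; bystander.
- loupe: Black eye loupe, 37 mm across, 28 mm high, before the stand at its left; bystander.
- dial_indicator: Dial indicator 104 x 56 x 22 mm, lying at the right rear; bystander.
- flux_bottle: Brown dropper bottle, 33 mm across, 92 mm high, at the rear; bystander.
- alcohol_bottle: White pump bottle, 62 mm across, 134 mm high, at the rear; bystander.
- cap_screw_1: Black cap screw 12 mm across, 33 mm high, standing on its head behind the stand; bystander.
- cap_screw_2: Black cap screw 12 mm across, 28 mm high, standing on its head behind the stand; bystander.

How it is judged:
By the outcome, as a careful person would: the job done as asked, in the order asked, and still so for the second after the job is handed in, while the arm keeps its last pose, push and grip.
It also fails if it takes over 72 s, if anything falls off the work surface, if the arm or the gripper's body presses on something with over 40 N, if the wrist force passes 120 N, or if a joint passes its speed limit or range.

## Working session

There is one attempt and no reset: what is moved stays moved. The work goes in short steps, Python scripts to look and compute and a tool call to move; the robot and the scene stay as the last step left them, time stands still between calls to the robot, and variables do not carry over. Pictures are saved under pics/ and viewed, about 8 in all and at most 12, crops included, and the job is handed in when it is done.

Besides the shell and the picture viewer there is one more tool, called after "Call:" by a JSON object that holds its "name" and its "arguments", one argument or row to a line. move_arm: Moves the arm, as the interface text tells. Its arguments: {"type":"object","properties":{"commands":{"type":"array"},"jaw":{"type":"number"}},"required":["commands"]}

```bash
ls; mkdir -p pics; python3 - <<'E'
from plant import *
import cv2
o=get_obs();print(o)
for n in("scene","top"):
    p,d=snapshot(n);cv2.imwrite(f"pics/{n}0.png",p[:,:,::-1]);import numpy as np;np.save(n+"0.npy",d);print(calibration(n))
print(ctrl.grip_point_offset)
E
```

```text
pics
{'clock': 0.0, 'joint_pos': array([-5.41407596e+01,  2.05900569e+01,  6.32384984e-01, -2.04180013e-02,
       -7.01373693e+01, -1.65070899e+01]), 'qvel': array([-0.04501988, -0.02721072,  0.01516169, -0.01252872, -0.02934952,
       -0.00066294]), 'tau': array([ 2.95079924e-03, -5.82727003e+01,  2.93050271e+01,  6.99695706e+00,
        6.76034237e-03, -1.33993481e-04]), 'tool_pos': array([ 0.22347829, -0.63638742,  0.22562678]), 'orientation': array([  5.09092713,  89.90303929, 114.43612445]), 'force': array([-0.11305719,  0.39932824, -0.36145474]), 'moment': array([ 0.00241905,  0.02181259, -0.01516208]), 'opening': 0.08805986095760668}
{'mtx': array([[509.53764833,   0.        , 311.52282926],
       [  0.        , 509.53764833, 200.85072384],
       [  0.        ,   0.        ,   1.        ]]), 'T': array([[-0.81065585,  0.42239285, -0.40548905,  0.17174254],
       [-0.58542794, -0.57223436,  0.57430129,  0.57004088],
       [ 0.01054599,  0.70294532,  0.71116571,  0.84219039],
       [ 0.        ,  0.        ,  0.        ,  1.        ]])}
{'mtx': array([[508.27840304,   0.        , 312.50506287],
       [  0.        , 508.27840304, 196.98456158],
       [  0.        ,   0.        ,   1.        ]]), 'T': array([[ 0.13457664,  0.96656895, -0.21825123,  0.38259483],
       [-0.99089271,  0.13025743, -0.03412681, -0.01118592],
       [-0.00455707,  0.22085623,  0.97529573,  1.0539808 ],
       [ 0.        ,  0.        ,  0.        ,  1.        ]])}
0.0188
```

View pics/scene0.png

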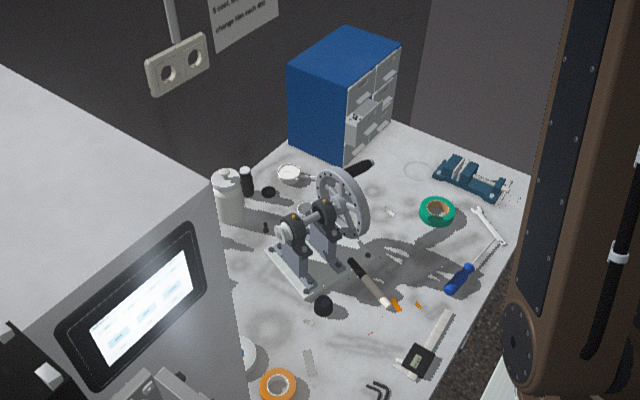

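View pics/top0.png

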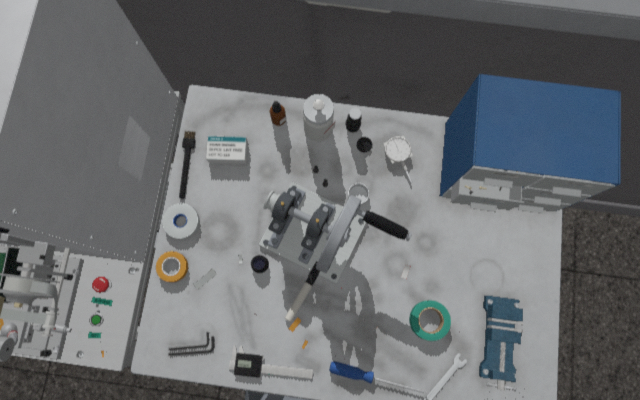

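```bash
cat > h.py <<'E'
import numpy as np,cv2
from plant import *
def px2w(n,u,v,d=None,z=None):
    c=calibration(n);K=c["mtx"];T=c["T"]
    r=np.array([(u-K[0,2])/K[0,0],-(v-K[1,2])/K[1,1],-1.])
    if d is None:
        w=T[:3,:3]@r; d=(z-T[2,3])/w[2]
    return T[:3,:3]@(r*d)+T[:3,3]
E
python3 - <<'E'
from h import *
im=cv2.imread("pics/top0.png")[175:295,255:415]
cv2.imwrite("pics/topc.png",cv2.resize(im,None,fx=5,fy=5,interpolation=cv2.INTER_CUBIC))
d=np.load("top0.npy")
for p in [(375,218),(385,222),(395,227),(404,231),(352,205),(330,250),(283,205),(318,225)]: print(p,px2w("top",*p,d=d[p[1],p[0]]).round(4))
E
```

```text
(375, 218) [ 0.5602 -0.0961  0.156 ]
(385, 222) [ 0.5556 -0.1147  0.1549]
(395, 227) [ 0.5493 -0.1336  0.1532]
(404, 231) [ 0.5448 -0.1507  0.1501]
(352, 205) [ 0.5708 -0.0508  0.1905]
(330, 250) [ 0.4879 -0.0229  0.1923]
(283, 205) [0.5616 0.071  0.1567]
(318, 225) [0.5342 0.0036 0.1543]
```

View pics/topc.png

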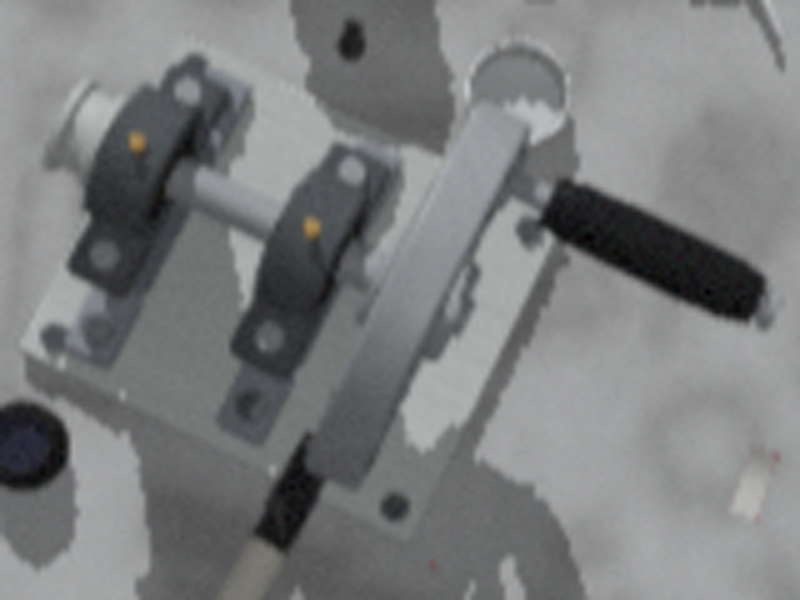

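```bash
python3 - <<'E'
from h import *
from scipy.spatial.transform import Rotation as R
d=np.load("top0.npy")
def P(u,v): return px2w("top",u,v,d=np.median(d[int(v)-1:int(v)+2,int(u)-1:int(u)+2]))
n1=px2w("top",282.4,203.2,z=.163);n2=px2w("top",317.4,220.4,z=.163)
print("nip",n1,n2,np.linalg.norm(n1-n2),P(282.4,203.2),P(317.4,220.4))
ey=(n1-n2);ey[2]=0;ey/=np.linalg.norm(ey);ex=np.array([ey[1],-ey[0],0])
print("yaw",np.degrees(np.arctan2(ex[1],ex[0])))
org=(n1-62*ey/1000+n2+8*ey/1000)/2;org[2]=0
ax=org-.052*ey;ax[2]=.13
print("org",org,"axle",ax)
# handle ridge points
for p in [(370,217),(380,221),(390,225),(400,230)]:
    w=P(*p);r=w-ax;print(p,w.round(4),"stand xyz rel axle",(r@ex).round(4),(r@ey).round(4),r[2].round(4))
# whole handle points
v,u=np.mgrid[205:245,360:412];pts=np.array([px2w("top",a,b,d=d[b,a]) for a,b in zip(u.ravel(),v.ravel())])
r=pts-ax;X=r@ex;Y=r@ey
m=(pts[:,2]>.05)&(Y<-.035)&(Y>-.105)
print("handle",m.sum(),X[m].min(),X[m].max(),pts[m,2].min(),pts[m,2].max())
for y0 in(-.04,-.06,-.08,-.1):
    k=m&(abs(Y-y0)<.01);q=np.argsort(pts[k,2])[-8:];print(y0,X[k].min(),X[k].max(),X[k][q].mean(),pts[k,2][q].mean())
for p in [(445,197),(480,80),(474,155)]: print("cab",p,P(*p))
T=get_obs();Rm=R.from_euler('xyz',T["orientation"],degrees=True).as_matrix();print(Rm.round(3))
E
```

```text
nip [0.56344774 0.07194453 0.163     ] [0.54082573 0.00561488 0.163     ] 0.07008122465711707 [0.5636011  0.07201503 0.16224449] [0.54076729 0.00560868 0.16332906]
yaw -18.832164631096955
org [0.54342121 0.01322507 0.        ] axle [ 0.52663577 -0.03599128  0.13      ]
(370, 217) [ 0.5612 -0.0871  0.1541] stand xyz rel axle 0.0492 -0.0372 0.0241
(380, 221) [ 0.5567 -0.1059  0.1523] stand xyz rel axle 0.051 -0.0565 0.0223
(390, 225) [ 0.5515 -0.1242  0.154 ] stand xyz rel axle 0.052 -0.0755 0.024
(400, 230) [ 0.545  -0.1429  0.1537] stand xyz rel axle 0.0519 -0.0953 0.0237
handle 511 0.038886635658399935 0.06449491518822767 0.13770939843032526 0.15791869180325402
-0.04 0.03969727561468673 0.06400871039144072 0.051395639497929094 0.15519225930340325
-0.06 0.038886635658399935 0.06449491518822767 0.05190776744585189 0.1564551600380362
-0.08 0.0395887880335474 0.06278976323176065 0.0512017406430596 0.15592749068315875
-0.1 0.040295973755545375 0.06278980027012304 0.05030897649358817 0.15524644185786557
cab (445, 197) [ 0.65458817 -0.2519047   0.00543656]
cab (480, 80) [ 0.81151951 -0.24324042  0.23518069]
cab (474, 155) [ 0.67334583 -0.2414573   0.23636359]
[[-0.001 -0.944 -0.331]
 [ 0.001 -0.331  0.944]
 [-1.     0.     0.001]]
```

Call:
{"name": "move_arm", "arguments": {
  "commands": [
    [[0, 0, 0, -0.13], [0, 0, 0, -0.13], [0, 0, 0, -0.13], [0, 0, 0, -0.13], [0, 0, 0, -0.13], [0, 0, 0, -0.13], [0, 0, 0, -0.126], [0, -2, -0.5, 0]]
  ]
}}

```text
clock: 0.9
tool_pos: [0.2339, -0.6201, 0.2255]
orientation: [-26.1, 89.9, 135.3]
force: [0.4, 0.6, -0.3]
opening: 0.0876
```

Call:
{"name": "move_arm", "arguments": {
  "commands": [
    [[0, -4, -1, 0], [0, -4, -1, 0], [0, -4, -1, 0], [0, -4, -1, 0], [0, -4, -1, 0], [0, -4, -1, 0], [0, -4, -1, 0], [0, -4, -1, 0]]
  ]
}}

```text
clock: 1.7
tool_pos: [0.4139, -0.3405, 0.2264]
orientation: [-24.4, 90.0, 136.8]
force: [0.1, -0.2, 0.6]
opening: 0.0875
```

Call:
{"name": "move_arm", "arguments": {
  "commands": [
    [[0, -4, -1, 0], [0, -4, -1, 0], [0, -4, -1, 0], [0, -4, -1, 0], [0, -4, -1, 0], [0, -3, -1, 0], [0, 0, 0, 0], [0, 0, 0, 0]]
  ]
}}

```text
clock: 2.5
tool_pos: [0.544, -0.1429, 0.2259]
orientation: [16.8, 89.9, 178.2]
force: [0.1, -1.0, -0.6]
opening: 0.0878
```

```bash
python3 - <<'E'
from h import *
o=get_obs();print(o)
p,d=snapshot("wrist");cv2.imwrite("pics/w1.png",p[:,:,::-1])
c=calibration("wrist");print(c)
tp=o["tool_pos"];ax=np.array([.5266,-.0360,.13]);r=tp-ax;ex=np.array([.9465,-.3228,0]);ey=np.array([.3228,.9465,0])
print("tcp rel axle, stand",r@ex,r@ey,r[2])
# project predicted handle ends/axle
from scipy.spatial.transform import Rotation as R
Rm=R.from_euler('xyz',o["orientation"],degrees=True).as_matrix();print(Rm.round(3))
TC=c["tool_from_camera"]
for y in(-.027,-.083,-.111):
    w=ax+.0512*ex+y*ey+np.array([0,0,.012])
    t=Rm.T@(w-tp);q=TC[:3,:3].T@(t-TC[:3,3]);q=np.array([q[0],-q[1],-q[2]])
    rr=np.hypot(q[0],q[1]);th=np.arctan2(rr,q[2]);f=c["mtx"][0,0]
    print(y,c["mtx"][0,2]+f*th*q[0]/rr,c["mtx"][1,2]+f*th*q[1]/rr)
E
```

```text
{'clock': 2.5, 'joint_pos': array([ 5.21251290e+00,  1.00657470e+01, -1.37401286e+01, -9.82592545e-03,
       -6.62672372e+01, -2.38576792e+01]), 'qvel': array([-1.48115136, -0.80104332, -0.61451796,  0.14936631, -0.11610167,
        0.13221233]), 'tau': array([  0.95997781, -42.44111896,  28.94706845,   6.84190124,
         0.06901685,  -0.08495155]), 'tool_pos': array([ 0.54403977, -0.14290557,  0.2259422 ]), 'orientation': array([ 16.84782635,  89.92633629, 178.19869962]), 'force': array([ 0.1043692, -0.9947672, -0.5960497]), 'moment': array([ 0.04639046,  0.1754512 , -0.01918815]), 'opening': 0.08784190053399754}
{'mtx': array([[309.70691629,   0.        , 321.64284696],
       [  0.        , 309.70691629, 196.25804531],
       [  0.        ,   0.        ,   1.        ]]), 'tool_from_camera': array([[ 1.07614276e-03,  2.57718282e-01, -9.66219503e-01,
        -1.57972628e-01],
       [-8.58014672e-04,  9.66219945e-01,  2.57717444e-01,
         6.85068405e-02],
       [ 9.99999053e-01,  5.51689748e-04,  1.26091667e-03,
        -6.09134512e-04],
       [ 0.00000000e+00,  0.00000000e+00,  0.00000000e+00,
         1.00000000e+00]])}
tcp rel axle, stand 0.051015864503472175 -0.09555656312166577 0.0959421998164344
[[-0.001 -0.32  -0.947]
 [ 0.    -0.947  0.32 ]
 [-1.     0.     0.001]]
-0.027 322.18110796612757 275.2179403650521
-0.083 322.3819070560865 215.698402247809
-0.111 322.48550917619434 182.43218162837402
```

View pics/w1.png

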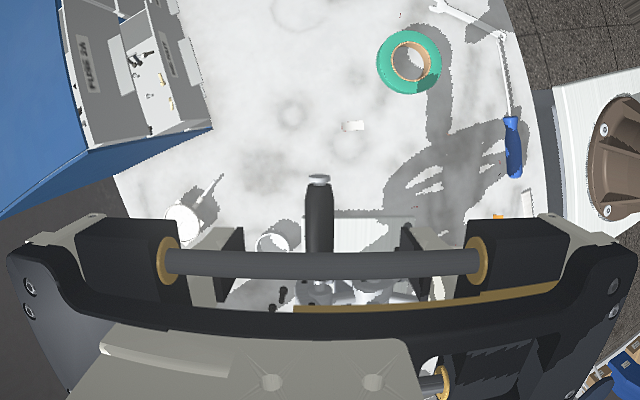

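Call:
{"name": "move_arm", "arguments": {
  "commands": [
    [[1.3, -0.5, 0, 0], [1.5, -0.5, 0, 0], [1.5, 0, 0, 0], [1.5, 0, 0, 0], [1.5, 0, 0, 0], [1.5, 0, 0, 0], [1.0, 0, 0, 0], [0.5, 0, 0, 0]]
  ]
}}

```text
clock: 3.35
tool_pos: [0.5463, -0.1346, 0.1221]
orientation: [17.6, 89.9, 178.8]
force: [-0.7, -0.3, 0.6]
opening: 0.0876
```

Call:
{"name": "move_arm", "arguments": {
  "commands": [
    [[0, 0, 0, 0], [0, 0, 0, 0], [0, 0, 0, 0]]
  ]
}}

```text
clock: 3.65
tool_pos: [0.5478, -0.1342, 0.1243]
orientation: [-160.6, 89.9, 0.6]
force: [-0.1, 0.3, -0.4]
opening: 0.0877
```

Call:
{"name": "move_arm", "arguments": {
  "commands": [
    [[0, 0, 0, 0], [0, 0, 0, 0], [0, 0, 0, 0], [0, 0, 0, 0], [0, 0, 0, 0], [0, 0, 0, 0], [0, 0, 0, 0], [0, 0, 0, 0]]
  ],
  "jaw": 0
}}

```text
clock: 4.45
tool_pos: [0.5473, -0.1341, 0.1235]
orientation: [30.0, 90.0, -168.7]
force: [0.4, 0.2, -0.5]
opening: 0.0292
```

```bash
cat >> h.py <<'E'
ax=np.array([.5266,-.0360,.13]);ex=np.array([.9465,-.3228,0]);ey=np.array([.3228,.9465,0])
def st():
    o=get_obs();r=o["tool_pos"]-ax;f=o["force"]
    return dict(t=o["clock"],x=r@ex,y=r@ey,z=r[2]+ctrl.grip_point_offset,f=np.array([f@ex,f@ey,f[2]]),mom=o["moment"],op=o["opening"],ori=o["orientation"])
E
python3 - <<'E'
from h import *
print(st())
p,d=snapshot("wrist");cv2.imwrite("pics/w2.png",p[:,:,::-1])
p,d=snapshot("scene");np.save("s2.npy",d);cv2.imwrite("pics/s2.png",cv2.resize(p[130:330,200:440,::-1],None,fx=3,fy=3))
E
```

```text
{'t': 4.45, 'x': np.float64(0.05126638520031786), 'y': np.float64(-0.08620427177448185), 'z': np.float64(0.012334898440438936), 'f': array([ 0.31941417,  0.33698643, -0.51111773]), 'mom': array([ 0.01300746,  0.07199482, -0.03673858]), 'op': 0.02918497044924782, 'ori': array([  29.99985364,   89.99786158, -168.73541812])}
```

View pics/s2.png

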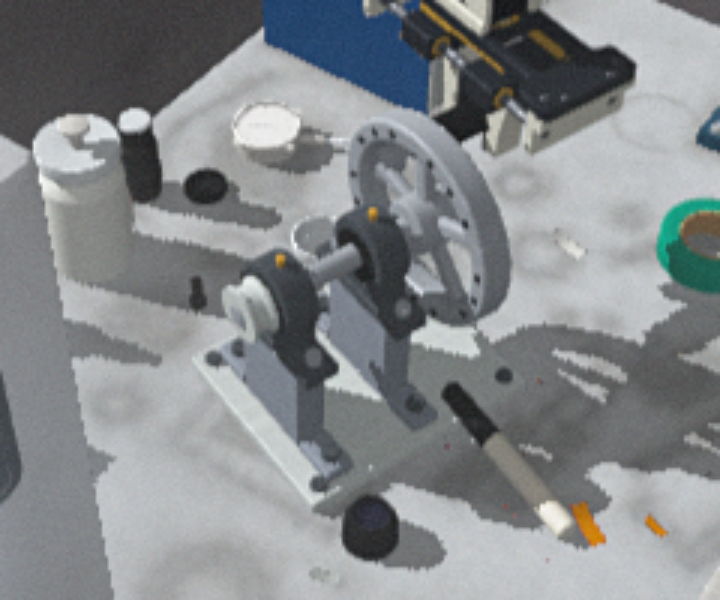

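```bash
cat >> h.py <<'E'
def rows(a,b,step=5.,r=5.2,per=4,p0=None):
    n=int(round(abs(b-a)/step));th=np.radians(np.linspace(a,b,n+1))
    X=-r*np.cos(th);Z=-r*np.sin(th)   # tool x = -z, tool z = -x
    if p0 is not None: X[0],Z[0]=p0
    X=np.round(X,2);Z=np.round(Z,2)
    for i in range(0,n,per):
        print(f"->{np.degrees(th[min(i+per,n)]):.0f}", [[round(float(X[j+1]-X[j]),2),0,round(float(Z[j+1]-Z[j]),2),0] for j in range(i,min(i+per,n))])
E
python3 -c "
from h import *
rows(76.5,436.5)"
```

```text
->96 [[0.44, 0, -0.08, 0], [0.45, 0, -0.05, 0], [0.46, 0, -0.01, 0], [0.45, 0, 0.03, 0]]
->116 [[0.45, 0, 0.07, 0], [0.44, 0, 0.11, 0], [0.43, 0, 0.15, 0], [0.41, 0, 0.19, 0]]
->136 [[0.4, 0, 0.22, 0], [0.37, 0, 0.25, 0], [0.36, 0, 0.29, 0], [0.32, 0, 0.31, 0]]
->156 [[0.3, 0, 0.34, 0], [0.27, 0, 0.37, 0], [0.23, 0, 0.39, 0], [0.2, 0, 0.41, 0]]
->176 [[0.16, 0, 0.42, 0], [0.13, 0, 0.44, 0], [0.08, 0, 0.44, 0], [0.05, 0, 0.45, 0]]
->197 [[0.01, 0, 0.46, 0], [-0.03, 0, 0.45, 0], [-0.07, 0, 0.45, 0], [-0.11, 0, 0.44, 0]]
->216 [[-0.15, 0, 0.43, 0], [-0.19, 0, 0.41, 0], [-0.22, 0, 0.4, 0], [-0.25, 0, 0.37, 0]]
->236 [[-0.29, 0, 0.36, 0], [-0.31, 0, 0.32, 0], [-0.34, 0, 0.3, 0], [-0.37, 0, 0.27, 0]]
->256 [[-0.39, 0, 0.23, 0], [-0.41, 0, 0.2, 0], [-0.42, 0, 0.16, 0], [-0.44, 0, 0.13, 0]]
->276 [[-0.44, 0, 0.08, 0], [-0.45, 0, 0.05, 0], [-0.46, 0, 0.01, 0], [-0.45, 0, -0.03, 0]]
->297 [[-0.45, 0, -0.07, 0], [-0.44, 0, -0.11, 0], [-0.43, 0, -0.15, 0], [-0.41, 0, -0.19, 0]]
->316 [[-0.4, 0, -0.22, 0], [-0.37, 0, -0.25, 0], [-0.36, 0, -0.29, 0], [-0.32, 0, -0.31, 0]]
->336 [[-0.3, 0, -0.34, 0], [-0.27, 0, -0.37, 0], [-0.23, 0, -0.39, 0], [-0.2, 0, -0.41, 0]]
->356 [[-0.16, 0, -0.42, 0], [-0.13, 0, -0.44, 0], [-0.08, 0, -0.44, 0], [-0.05, 0, -0.45, 0]]
->376 [[-0.01, 0, -0.46, 0], [0.03, 0, -0.45, 0], [0.07, 0, -0.45, 0], [0.11, 0, -0.44, 0]]
->396 [[0.15, 0, -0.43, 0], [0.19, 0, -0.41, 0], [0.22, 0, -0.4, 0], [0.25, 0, -0.37, 0]]
->416 [[0.29, 0, -0.36, 0], [0.31, 0, -0.32, 0], [0.34, 0, -0.3, 0], [0.37, 0, -0.27, 0]]
->436 [[0.39, 0, -0.23, 0], [0.41, 0, -0.2, 0], [0.42, 0, -0.16, 0], [0.44, 0, -0.13, 0]]
```

Call:
{"name": "move_arm", "arguments": {
  "commands": [
    [[0, 0, 0, 0], [0, 0, 0, 0], [0, 0, 0, 0], [0, 0, 0, 0]]
  ]
}}

```text
clock: 4.95
tool_pos: [0.5489, -0.1347, 0.1243]
orientation: [-177.0, 89.8, -15.7]
force: [2.7, -2.6, -0.0]
opening: 0.0231
```

Call:
{"name": "move_arm", "arguments": {
  "commands": [
    [[0, 0, 0, 0], [0, 0, 0, 0], [0, 0, 0, 0], [0, 0, 0, 0]]
  ]
}}

```text
clock: 5.35
tool_pos: [0.5489, -0.1347, 0.1243]
orientation: [-177.2, 89.8, -15.9]
force: [3.3, -3.0, -0.5]
opening: 0.0228
```

Call:
{"name": "move_arm", "arguments": {
  "commands": [
    [[0.44, 0, -0.08, 0], [0.45, 0, -0.05, 0], [0.46, 0, -0.01, 0], [0.45, 0, 0.03, 0]]
  ]
}}

```text
clock: 5.75
tool_pos: [0.55, -0.135, 0.1072]
orientation: [-178.2, 89.8, -16.9]
force: [-1.0, -0.8, 10.5]
opening: 0.0225
```

Call:
{"name": "move_arm", "arguments": {
  "commands": [
    [[0.45, 0, 0.07, 0], [0.44, 0, 0.11, 0], [0.43, 0, 0.15, 0], [0.41, 0, 0.19, 0]]
  ]
}}

```text
clock: 6.15
tool_pos: [0.5455, -0.1334, 0.0902]
orientation: [-177.5, 89.7, -16.2]
force: [-0.2, -2.7, 11.8]
opening: 0.0228
```

```bash
python3 -c "
from h import *
print(st())"
```

```text
{'t': 6.15, 'x': np.float64(0.04930902108287026), 'y': np.float64(-0.08613899771038823), 'z': np.float64(-0.02101146451778278), 'f': array([ 0.67063849, -2.66417827, 11.83082323]), 'mom': array([-0.7979021 ,  0.15897271, -0.0207232 ]), 'op': 0.02280060057570927, 'ori': array([-177.51502943,   89.74781246,  -16.19302446])}
```

Call:
{"name": "move_arm", "arguments": {
  "commands": [
    [[0.4, 0, 0.22, 0], [0.37, 0, 0.25, 0], [0.36, 0, 0.29, 0], [0.32, 0, 0.31, 0]]
  ]
}}

```text
clock: 6.55
tool_pos: [0.5361, -0.1302, 0.0761]
orientation: [-177.0, 89.7, -15.7]
force: [1.4, -6.1, 12.8]
opening: 0.0228
```

Call:
{"name": "move_arm", "arguments": {
  "commands": [
    [[0.3, 0, 0.34, 0], [0.27, 0, 0.37, 0], [0.23, 0, 0.39, 0], [0.2, 0, 0.41, 0]]
  ]
}}

```text
clock: 6.95
tool_pos: [0.5228, -0.1257, 0.066]
orientation: [-175.6, 89.6, -14.3]
force: [5.8, -9.4, 6.5]
opening: 0.0232
```

Call:
{"name": "move_arm", "arguments": {
  "commands": [
    [[0.16, 0, 0.42, 0], [0.13, 0, 0.44, 0], [0.08, 0, 0.44, 0], [0.05, 0, 0.45, 0]]
  ]
}}

```text
clock: 7.35
tool_pos: [0.5057, -0.1199, 0.061]
orientation: [-174.7, 89.6, -13.4]
force: [6.5, -8.7, 2.3]
opening: 0.0228
```

Call:
{"name": "move_arm", "arguments": {
  "commands": [
    [[0.01, 0, 0.46, 0], [-0.03, 0, 0.45, 0], [-0.07, 0, 0.45, 0], [-0.11, 0, 0.44, 0]]
  ]
}}

```text
clock: 7.75
tool_pos: [0.4879, -0.1139, 0.0626]
orientation: [-175.4, 89.7, -14.0]
force: [5.8, -8.3, 0.7]
opening: 0.0226
```

Call:
{"name": "move_arm", "arguments": {
  "commands": [
    [[-0.15, 0, 0.43, 0], [-0.19, 0, 0.41, 0], [-0.22, 0, 0.4, 0], [-0.25, 0, 0.37, 0]]
  ]
}}

```text
clock: 8.15
tool_pos: [0.4721, -0.1086, 0.0706]
orientation: [-176.2, 89.8, -14.8]
force: [5.4, -6.6, -0.4]
opening: 0.0232
```

Call:
{"name": "move_arm", "arguments": {
  "commands": [
    [[-0.29, 0, 0.36, 0], [-0.31, 0, 0.32, 0], [-0.34, 0, 0.3, 0], [-0.37, 0, 0.27, 0]]
  ]
}}

```text
clock: 8.55
tool_pos: [0.4601, -0.1045, 0.0837]
orientation: [-176.8, 89.8, -15.5]
force: [5.3, -7.8, -0.6]
opening: 0.0224
```

Call:
{"name": "move_arm", "arguments": {
  "commands": [
    [[-0.39, 0, 0.23, 0], [-0.41, 0, 0.2, 0], [-0.42, 0, 0.16, 0], [-0.44, 0, 0.13, 0]]
  ]
}}

```text
clock: 8.95
tool_pos: [0.4531, -0.1021, 0.1003]
orientation: [-176.8, 89.8, -15.5]
force: [4.7, -5.4, -1.0]
opening: 0.023
```

Call:
{"name": "move_arm", "arguments": {
  "commands": [
    [[-0.44, 0, 0.08, 0], [-0.45, 0, 0.05, 0], [-0.46, 0, 0.01, 0], [-0.45, 0, -0.03, 0]]
  ]
}}

```text
clock: 9.35
tool_pos: [0.4519, -0.1018, 0.1182]
orientation: [-177.3, 89.8, -16.0]
force: [4.7, -6.1, -2.9]
opening: 0.0227
```

Call:
{"name": "move_arm", "arguments": {
  "commands": [
    [[-0.45, 0, -0.07, 0], [-0.44, 0, -0.11, 0], [-0.43, 0, -0.15, 0], [-0.41, 0, -0.19, 0]]
  ]
}}

```text
clock: 9.75
tool_pos: [0.4564, -0.1033, 0.1352]
orientation: [-176.2, 89.9, -14.9]
force: [3.9, -4.1, -3.1]
opening: 0.0232
```

Call:
{"name": "move_arm", "arguments": {
  "commands": [
    [[-0.4, 0, -0.22, 0], [-0.37, 0, -0.25, 0], [-0.36, 0, -0.29, 0], [-0.32, 0, -0.31, 0]]
  ]
}}

```text
clock: 10.15
tool_pos: [0.4656, -0.1065, 0.1492]
orientation: [-18.4, 90.0, 142.9]
force: [3.2, -2.2, -4.9]
opening: 0.0229
```

Call:
{"name": "move_arm", "arguments": {
  "commands": [
    [[-0.3, 0, -0.34, 0], [-0.27, 0, -0.37, 0], [-0.23, 0, -0.39, 0], [-0.2, 0, -0.41, 0]]
  ]
}}

```text
clock: 10.55
tool_pos: [0.4795, -0.1112, 0.1595]
orientation: [9.9, 89.9, 171.2]
force: [-3.2, 1.0, 4.1]
opening: 0.0226
```

Call:
{"name": "move_arm", "arguments": {
  "commands": [
    [[-0.16, 0, -0.42, 0], [-0.13, 0, -0.44, 0], [-0.08, 0, -0.44, 0], [-0.05, 0, -0.45, 0]]
  ]
}}

```text
clock: 10.95
tool_pos: [0.497, -0.1171, 0.1645]
orientation: [178.9, 89.9, -19.9]
force: [-3.2, 1.2, 7.2]
opening: 0.0226
```

Call:
{"name": "move_arm", "arguments": {
  "commands": [
    [[-0.01, 0, -0.46, 0], [0.03, 0, -0.45, 0], [0.07, 0, -0.45, 0], [0.11, 0, -0.44, 0]]
  ]
}}

```text
clock: 11.35
tool_pos: [0.5145, -0.123, 0.1627]
orientation: [-179.4, 89.9, -18.1]
force: [-2.0, 0.2, 8.4]
opening: 0.0227
```

Call:
{"name": "move_arm", "arguments": {
  "commands": [
    [[0.15, 0, -0.43, 0], [0.19, 0, -0.41, 0], [0.22, 0, -0.4, 0], [0.25, 0, -0.37, 0]]
  ]
}}

```text
clock: 11.75
tool_pos: [0.53, -0.1283, 0.1547]
orientation: [-179.3, 89.9, -18.0]
force: [-1.7, -0.7, 7.7]
opening: 0.0228
```

Call:
{"name": "move_arm", "arguments": {
  "commands": [
    [[0.29, 0, -0.36, 0], [0.31, 0, -0.32, 0], [0.34, 0, -0.3, 0], [0.37, 0, -0.27, 0]]
  ]
}}

```text
clock: 12.15
tool_pos: [0.5419, -0.1323, 0.1415]
orientation: [-179.0, 89.8, -17.7]
force: [-2.2, 0.3, 8.4]
opening: 0.0226
```

Call:
{"name": "move_arm", "arguments": {
  "commands": [
    [[0.39, 0, -0.23, 0], [0.41, 0, -0.2, 0], [0.42, 0, -0.16, 0], [0.44, 0, -0.13, 0]]
  ]
}}

```text
clock: 12.55
tool_pos: [0.5488, -0.1346, 0.125]
orientation: [-178.7, 89.8, -17.4]
force: [-1.2, -0.3, 10.3]
opening: 0.0229
```

```bash
cat > fit.py <<'E'
from h import *
from scipy.optimize import least_squares
D=np.array([l.split() for l in open("d.txt") if l.strip()],float)
P=D[:,:3]-ax;X=P@ex*1e3;Z=P[:,2]*1e3+18.8;FX=D[:,3:6]@ex;FZ=D[:,5];s=D[:,6]
c=least_squares(lambda q:np.hypot(X-q[0],Z-q[1])-q[2],[0,0,52]).x;print("circle",c.round(2))
th=np.arctan2(X-c[0],Z-c[1]);push=-(FX*np.cos(th)-FZ*np.sin(th));rad=FX*np.sin(th)+FZ*np.cos(th)
A=np.c_[s,np.sin(th),np.cos(th)]
def go(m,A,lab):
    k,_,_,_=np.linalg.lstsq(A[m],push[m],rcond=None);res=push[m]-A[m]@k
    C=np.linalg.inv(A[m].T@A[m])*res.var()
    # push = D - M sin(th+a)
    M=np.hypot(k[1],k[2]);a=np.arctan2(-k[2],-k[1])
    print(lab,"D",k[0].round(2),"M",M.round(2),"bottom at handle th=",(np.degrees(np.pi-a)%360).round(1),"sd",np.degrees(np.sqrt(C[1,1])/M).round(1),"rms",res.std().round(2),k[3:]);return res
m=s>-9
r=go(m,A,"all")
for v in(1,-1):
    if (s==v).sum()>4: go(s==v,A,f"dir{v}")
for t,p,q,e in zip(np.degrees(th)%360,push,rad,r):print(round(t,1),p.round(1),q.round(1),e.round(1))
E
cat > d.txt <<'E'
.55 -.135 .1072 -1 -.8 10.5 1
.5455 -.1334 .0902 -.2 -2.7 11.8 1
.5361 -.1302 .0761 1.4 -6.1 12.8 1
.5228 -.1257 .066 5.8 -9.4 6.5 1
.5057 -.1199 .061 6.5 -8.7 2.3 1
.4879 -.1139 .0626 5.8 -8.3 .7 1
.4721 -.1086 .0706 5.4 -6.6 -.4 1
.4601 -.1045 .0837 5.3 -7.8 -.6 1
.4531 -.1021 .1003 4.7 -5.4 -1.0 1
.4519 -.1018 .1182 4.7 -6.1 -2.9 1
.4564 -.1033 .1352 3.9 -4.1 -3.1 1
.4656 -.1065 .1492 3.2 -2.2 -4.9 1
.4795 -.1112 .1595 -3.2 1.0 4.1 1
.497 -.1171 .1645 -3.2 1.2 7.2 1
.5145 -.123 .1627 -2 .2 8.4 1
.53 -.1283 .1547 -1.7 -.7 7.7 1
.5419 -.1323 .1415 -2.2 .3 8.4 1
.5488 -.1346 .125 -1.2 -.3 10.3 1
E
python3 fit.py
```

```text
circle [ 2.31  1.51 52.03]
all D 6.07 M 5.2 bottom at handle th= 35.6 sd 1.3 rms 0.35 []
dir1 D 6.07 M 5.2 bottom at handle th= 35.6 sd 1.3 rms 0.35 []
96.1 10.4 -1.8 -0.2
115.6 10.9 -4.5 -0.2
134.6 11.4 -6.6 0.2
153.7 10.5 -2.1 -0.1
174.5 9.1 -1.4 -0.3
195.4 7.7 -2.8 -0.2
215.9 6.1 -3.9 0.1
236.1 4.7 -5.9 0.4
256.2 2.4 -5.8 -0.2
276.1 2.2 -6.7 0.7
295.6 0.6 -5.9 -0.3
314.4 0.9 -6.1 -0.0
334.2 1.2 5.1 -0.3
355.4 2.8 7.4 0.1
16.0 4.2 7.5 -0.1
36.2 5.7 5.4 -0.5
56.4 8.2 2.8 0.3
76.3 10.3 1.4 0.8
```

```bash
python3 -c "
from h import *
rows(76.5,-123.5)"
```

```text
->56 [[-0.44, 0, 0.13, 0], [-0.42, 0, 0.16, 0], [-0.41, 0, 0.2, 0], [-0.39, 0, 0.23, 0]]
->36 [[-0.37, 0, 0.27, 0], [-0.34, 0, 0.3, 0], [-0.31, 0, 0.32, 0], [-0.29, 0, 0.36, 0]]
->16 [[-0.25, 0, 0.37, 0], [-0.22, 0, 0.4, 0], [-0.19, 0, 0.41, 0], [-0.15, 0, 0.43, 0]]
->-4 [[-0.11, 0, 0.44, 0], [-0.07, 0, 0.45, 0], [-0.03, 0, 0.45, 0], [0.01, 0, 0.46, 0]]
->-24 [[0.05, 0, 0.45, 0], [0.08, 0, 0.44, 0], [0.13, 0, 0.44, 0], [0.16, 0, 0.42, 0]]
->-44 [[0.2, 0, 0.41, 0], [0.23, 0, 0.39, 0], [0.27, 0, 0.37, 0], [0.3, 0, 0.34, 0]]
->-64 [[0.32, 0, 0.31, 0], [0.36, 0, 0.29, 0], [0.37, 0, 0.25, 0], [0.4, 0, 0.22, 0]]
->-84 [[0.41, 0, 0.19, 0], [0.43, 0, 0.15, 0], [0.44, 0, 0.11, 0], [0.45, 0, 0.07, 0]]
->-104 [[0.45, 0, 0.03, 0], [0.46, 0, -0.01, 0], [0.45, 0, -0.05, 0], [0.44, 0, -0.08, 0]]
->-124 [[0.44, 0, -0.13, 0], [0.42, 0, -0.16, 0], [0.41, 0, -0.2, 0], [0.39, 0, -0.23, 0]]
```

Call:
{"name": "move_arm", "arguments": {
  "commands": [
    [[-0.54, 0, 0.03, 0], [-0.42, 0, 0.16, 0], [-0.41, 0, 0.2, 0], [-0.39, 0, 0.23, 0]]
  ]
}}

```text
clock: 12.95
tool_pos: [0.5418, -0.1323, 0.1418]
orientation: [-172.0, 89.9, -10.7]
force: [4.2, -2.3, -1.9]
opening: 0.0225
```

Call:
{"name": "move_arm", "arguments": {
  "commands": [
    [[-0.37, 0, 0.27, 0], [-0.34, 0, 0.3, 0], [-0.31, 0, 0.32, 0], [-0.29, 0, 0.36, 0]]
  ]
}}

```text
clock: 13.35
tool_pos: [0.5299, -0.1282, 0.1549]
orientation: [-172.7, 89.9, -11.4]
force: [4.4, -3.8, -3.0]
opening: 0.0229
```

Call:
{"name": "move_arm", "arguments": {
  "commands": [
    [[-0.25, 0, 0.37, 0], [-0.22, 0, 0.4, 0], [-0.19, 0, 0.41, 0], [-0.15, 0, 0.43, 0]]
  ]
}}

```text
clock: 13.75
tool_pos: [0.5147, -0.1231, 0.1628]
orientation: [-172.8, 89.9, -11.5]
force: [5.5, -3.2, -5.6]
opening: 0.0228
```

Call:
{"name": "move_arm", "arguments": {
  "commands": [
    [[-0.11, 0, 0.44, 0], [-0.07, 0, 0.45, 0], [-0.03, 0, 0.45, 0], [0.01, 0, 0.46, 0]]
  ]
}}

```text
clock: 14.15
tool_pos: [0.4982, -0.1174, 0.1649]
orientation: [-173.6, 89.8, -12.3]
force: [8.3, -6.8, -7.2]
opening: 0.0226
```

Call:
{"name": "move_arm", "arguments": {
  "commands": [
    [[0.05, 0, 0.45, 0], [0.08, 0, 0.44, 0], [0.13, 0, 0.44, 0], [0.16, 0, 0.42, 0]]
  ]
}}

```text
clock: 14.55
tool_pos: [0.4828, -0.1122, 0.1613]
orientation: [-176.5, 89.7, -15.2]
force: [10.7, -10.0, -5.4]
opening: 0.0229
```

Call:
{"name": "move_arm", "arguments": {
  "commands": [
    [[0.2, 0, 0.41, 0], [0.23, 0, 0.39, 0], [0.27, 0, 0.37, 0], [0.3, 0, 0.34, 0]]
  ]
}}

```text
clock: 14.95
tool_pos: [0.4692, -0.1076, 0.1525]
orientation: [-177.9, 89.6, -16.5]
force: [6.1, -8.8, 5.3]
opening: 0.0229
```

Call:
{"name": "move_arm", "arguments": {
  "commands": [
    [[0.32, 0, 0.31, 0], [0.36, 0, 0.29, 0], [0.37, 0, 0.25, 0], [0.4, 0, 0.22, 0]]
  ]
}}

```text
clock: 15.35
tool_pos: [0.458, -0.1038, 0.1381]
orientation: [-177.0, 89.7, -15.6]
force: [1.4, -5.7, 10.4]
opening: 0.0227
```

Call:
{"name": "move_arm", "arguments": {
  "commands": [
    [[0.41, 0, 0.19, 0], [0.43, 0, 0.15, 0], [0.44, 0, 0.11, 0], [0.45, 0, 0.07, 0]]
  ]
}}

```text
clock: 15.75
tool_pos: [0.4522, -0.1019, 0.1202]
orientation: [-176.2, 89.8, -14.9]
force: [0.3, -4.0, 10.3]
opening: 0.0227
```

Call:
{"name": "move_arm", "arguments": {
  "commands": [
    [[0.45, 0, 0.03, 0], [0.46, 0, -0.01, 0], [0.45, 0, -0.05, 0], [0.44, 0, -0.08, 0]]
  ]
}}

```text
clock: 16.15
tool_pos: [0.4528, -0.1021, 0.1018]
orientation: [-176.3, 89.9, -14.9]
force: [-0.7, -1.6, 9.3]
opening: 0.0231
```

Call:
{"name": "move_arm", "arguments": {
  "commands": [
    [[0.44, 0, -0.13, 0], [0.42, 0, -0.16, 0], [0.41, 0, -0.2, 0], [0.39, 0, -0.23, 0]]
  ]
}}

```text
clock: 16.55
tool_pos: [0.4592, -0.1043, 0.0849]
orientation: [-175.1, 90.0, -13.8]
force: [-1.2, -1.2, 8.6]
opening: 0.0224
```

```bash
cat >> d.txt <<'E'
.5418 -.1323 .1418 4.2 -2.3 -1.9 -1
.5299 -.1282 .1549 4.4 -3.8 -3 -1
.5147 -.1231 .1628 5.5 -3.2 -5.6 -1
.4982 -.1174 .1649 8.3 -6.8 -7.2 -1
.4828 -.1122 .1613 10.7 -10 -5.4 -1
.4692 -.1076 .1525 6.1 -8.8 5.3 -1
.458 -.1038 .1381 1.4 -5.7 10.4 -1
.4522 -.1019 .1202 .3 -4 10.3 -1
.4528 -.1021 .1018 -.7 -1.6 9.3 -1
.4592 -.1043 .0849 -1.2 -1.2 8.6 -1
E
python3 fit.py; python3 -c "
from h import *
rows(-123.5,36.5)"
```

```text
circle [ 2.32  1.54 52.05]
all D 5.99 M 5.06 bottom at handle th= 36.2 sd 1.1 rms 0.35 []
dir1 D 6.07 M 5.19 bottom at handle th= 35.6 sd 1.3 rms 0.35 []
dir-1 D 5.94 M 4.88 bottom at handle th= 37.5 sd 2.2 rms 0.31 []
96.1 10.4 -1.8 -0.0
115.6 10.9 -4.5 -0.0
134.7 11.4 -6.7 0.4
153.8 10.5 -2.1 0.0
174.5 9.1 -1.4 -0.2
195.4 7.7 -2.8 -0.1
215.9 6.1 -3.9 0.1
236.1 4.7 -5.9 0.4
256.2 2.5 -5.8 -0.3
276.0 2.2 -6.7 0.6
295.5 0.6 -5.9 -0.4
314.3 0.9 -6.1 -0.1
334.2 1.2 5.2 -0.3
355.4 2.8 7.5 0.1
16.0 4.2 7.5 -0.0
36.2 5.7 5.4 -0.3
56.4 8.2 2.8 0.5
76.4 10.3 1.4 1.0
56.0 -4.2 2.9 0.1
35.9 -6.1 0.7 -0.1
16.2 -7.6 -3.6 0.2
356.8 -9.6 -7.8 -0.4
338.4 -10.4 -9.9 -0.2
319.9 -10.0 -1.5 0.9
299.2 -10.6 2.3 0.4
278.2 -10.4 -0.1 0.0
257.9 -9.1 -1.8 0.2
237.7 -7.7 -4.0 0.2
->-104 [[-0.39, 0, 0.23, 0], [-0.41, 0, 0.2, 0], [-0.42, 0, 0.16, 0], [-0.44, 0, 0.13, 0]]
->-84 [[-0.44, 0, 0.08, 0], [-0.45, 0, 0.05, 0], [-0.46, 0, 0.01, 0], [-0.45, 0, -0.03, 0]]
->-64 [[-0.45, 0, -0.07, 0], [-0.44, 0, -0.11, 0], [-0.43, 0, -0.15, 0], [-0.41, 0, -0.19, 0]]
->-44 [[-0.4, 0, -0.22, 0], [-0.37, 0, -0.25, 0], [-0.36, 0, -0.29, 0], [-0.32, 0, -0.31, 0]]
->-24 [[-0.3, 0, -0.34, 0], [-0.27, 0, -0.37, 0], [-0.23, 0, -0.39, 0], [-0.2, 0, -0.41, 0]]
->-4 [[-0.16, 0, -0.42, 0], [-0.13, 0, -0.44, 0], [-0.08, 0, -0.44, 0], [-0.05, 0, -0.45, 0]]
->16 [[-0.01, 0, -0.46, 0], [0.03, 0, -0.45, 0], [0.07, 0, -0.45, 0], [0.11, 0, -0.44, 0]]
->36 [[0.15, 0, -0.43, 0], [0.19, 0, -0.41, 0], [0.22, 0, -0.4, 0], [0.25, 0, -0.37, 0]]
```

Call:
{"name": "move_arm", "arguments": {
  "commands": [
    [[-0.39, 0, 0.23, 0], [-0.41, 0, 0.2, 0], [-0.42, 0, 0.16, 0], [-0.44, 0, 0.13, 0]]
  ]
}}

```text
clock: 16.95
tool_pos: [0.4528, -0.1021, 0.1012]
orientation: [-174.5, 89.9, -13.2]
force: [4.6, -4.3, -1.3]
opening: 0.0224
```

Call:
{"name": "move_arm", "arguments": {
  "commands": [
    [[-0.44, 0, 0.08, 0], [-0.45, 0, 0.05, 0], [-0.46, 0, 0.01, 0], [-0.45, 0, -0.03, 0]]
  ]
}}

```text
clock: 17.35
tool_pos: [0.452, -0.1018, 0.1194]
orientation: [-172.9, 89.9, -11.6]
force: [5.4, -5.5, -2.3]
opening: 0.0225
```

Call:
{"name": "move_arm", "arguments": {
  "commands": [
    [[-0.45, 0, -0.07, 0], [-0.44, 0, -0.11, 0], [-0.43, 0, -0.15, 0], [-0.41, 0, -0.19, 0]]
  ]
}}

```text
clock: 17.75
tool_pos: [0.4569, -0.1035, 0.1365]
orientation: [-172.3, 89.9, -11.1]
force: [6.1, -4.7, -5.4]
opening: 0.0228
```

Call:
{"name": "move_arm", "arguments": {
  "commands": [
    [[-0.4, 0, -0.22, 0], [-0.37, 0, -0.25, 0], [-0.36, 0, -0.29, 0], [-0.32, 0, -0.31, 0]]
  ]
}}

```text
clock: 18.15
tool_pos: [0.4666, -0.1068, 0.1504]
orientation: [-161.1, 89.9, 0.2]
force: [6.2, -3.0, -9.0]
opening: 0.0226
```

Call:
{"name": "move_arm", "arguments": {
  "commands": [
    [[-0.3, 0, -0.34, 0], [-0.27, 0, -0.37, 0], [-0.23, 0, -0.39, 0], [-0.2, 0, -0.41, 0]]
  ]
}}

```text
clock: 18.55
tool_pos: [0.48, -0.1114, 0.16]
orientation: [1.7, 89.9, 162.9]
force: [1.2, 0.8, -5.7]
opening: 0.0227
```

Call:
{"name": "move_arm", "arguments": {
  "commands": [
    [[-0.16, 0, -0.42, 0], [-0.13, 0, -0.44, 0], [-0.08, 0, -0.44, 0], [-0.05, 0, -0.45, 0]]
  ]
}}

```text
clock: 18.95
tool_pos: [0.4975, -0.1173, 0.1647]
orientation: [29.1, 90.0, -169.7]
force: [-1.3, 0.6, 0.5]
opening: 0.0228
```

Call:
{"name": "move_arm", "arguments": {
  "commands": [
    [[-0.01, 0, -0.46, 0], [0.03, 0, -0.45, 0], [0.07, 0, -0.45, 0], [0.11, 0, -0.44, 0]]
  ]
}}

```text
clock: 19.35
tool_pos: [0.5149, -0.1232, 0.1626]
orientation: [175.6, 90.0, -23.1]
force: [-3.2, 1.0, 4.6]
opening: 0.023
```

Call:
{"name": "move_arm", "arguments": {
  "commands": [
    [[0.15, 0, -0.43, 0], [0.19, 0, -0.41, 0], [0.22, 0, -0.4, 0], [0.25, 0, -0.37, 0]]
  ]
}}

```text
clock: 19.75
tool_pos: [0.5303, -0.1284, 0.1545]
orientation: [175.6, 90.0, -23.2]
force: [-3.2, 1.5, 5.9]
opening: 0.0227
```

Call:
{"name": "move_arm", "arguments": {
  "commands": [
    [[0, 0, 0, 0], [0, 0, 0, 0], [0, 0, 0, 0], [0, 0, 0, 0], [0, 0, 0, 0]]
  ]
}}

```text
clock: 20.25
tool_pos: [0.5306, -0.1285, 0.1543]
orientation: [-175.5, 89.9, -14.3]
force: [3.5, -2.4, -2.5]
opening: 0.0229
```

```bash
cat > ang.py <<'E'
from h import *
s=st();X=s["x"]*1e3-2.3;Z=s["z"]*1e3-1.5;print(s["t"],"th",np.degrees(np.arctan2(X,Z)),"r",np.hypot(X,Z),"f",s["f"],"qvel",np.abs(get_obs()["qvel"]).max())
E
python3 ang.py
```

```text
20.25 th 37.007180556491946 r 52.11568529234755 f [ 4.10693365 -1.14708236 -2.51808501] qvel 0.08337935086003245
```

```bash
cat >> d.txt <<'E'
.4528 -.1021 .1012 4.6 -4.3 -1.3 1
.452 -.1018 .1194 5.4 -5.5 -2.3 1
.4569 -.1035 .1365 6.1 -4.7 -5.4 1
.4666 -.1068 .1504 6.2 -3 -9 1
.48 -.1114 .16 1.2 .8 -5.7 1
.4975 -.1173 .1647 -1.3 .6 .5 1
.5149 -.1232 .1626 -3.2 1 4.6 1
.5303 -.1284 .1545 -3.2 1.5 5.9 1
E
python3 fit.py|head -5
```

```text
circle [ 2.29  1.55 52.06]
all D 5.99 M 5.07 bottom at handle th= 36.4 sd 1.1 rms 0.4 []
dir1 D 6.06 M 5.19 bottom at handle th= 36.2 sd 1.3 rms 0.42 []
dir-1 D 5.94 M 4.88 bottom at handle th= 37.5 sd 2.3 rms 0.32 []
96.1 10.4 -1.8 -0.0
```

```bash
python3 - <<'E'
from h import *
p,d=snapshot("scene");cv2.imwrite("pics/s3.png",cv2.resize(p[100:340,180:500,::-1],None,fx=2.4,fy=2.4))
E
python3 ang.py
```

```text
20.3 th 36.995205545105534 r 52.10884848124793 f [ 5.47995671 -1.98259512 -2.13976739] qvel 0.07119858470857553
```

View pics/s3.png

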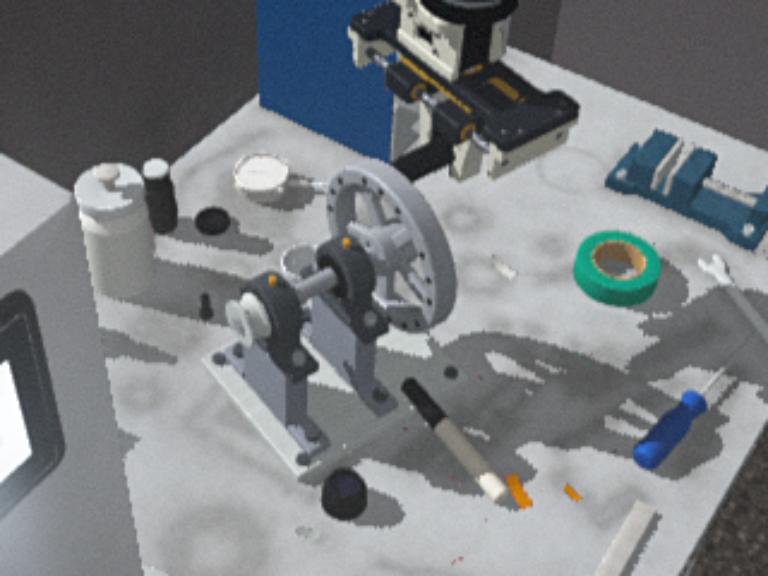

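The picture shows the gripper still on the handle at about (440,150). The marker (455,440), loupe (345,493), cup (297,262) and bottles (110,220 and 160,195) are where they were. The wheel is standing still at 37.0°, so I am handing in.

```bash
python3 -c "
from plant import *
print(close_job())"
```

```text
the job is handed in; nothing more can be done
None
```

I found the heavy side and brought it to the bottom. The job was handed in at about 20.3 s with the handle still gripped and the wheel standing still.

- **Turning:** I carried the handle one full turn forward, 200° back, then 160° forward again to the final position, and fitted the push readings against the angle.
- **Fit:** It gives a drag of 6.0 N and a heavy-side pull of 5.1 N at the handle. The pull is in the stated range; the drag is slightly above the stated 5.8 N. The heavy side is at the bottom with the handle at 36.4° ± 1.1°.
- **Last checks:** The wheel is held at 37.0°, within the fit's error. Opening is 23 mm and no joint is moving. In the last picture, the marker, loupe, cup and bottles are where they were. I did not check the dial indicator.
- **Disagreement:** The two turning directions differ slightly, 36.2° forward and 37.5° backward, which is within their scatter. The fitted wheel centre lay about 2–3 mm from my camera estimate, so I took the angles from the fitted circle. That mismatch gave sideways forces of up to about 10 N on the handle while turning.

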